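Prop up the cheese cutter with a pry bar

ROBOT

A 6-joint arm with a two-finger parallel gripper is mounted at the origin on the work surface. World frame = base frame: x ahead of the robot, y to its left, z up, the work surface at z = 0. Lengths are in mm, angles in rad, forces in N, time in s.
With the tool pointing down it reaches from about 300 to 775 mm from the base axis. Payload 14.6 kg.
Tool frame: the origin (TCP) lies at the very end of the fingers, on their centre line; the grasp point (between the pads) lies 19 mm behind it (manip.grip_point_offset is the distance from the TCP to the grasp point, in mm); z points along the fingers, y is the line along which they close (so a half turn about z gives the same grasp; the last joint's range is limited). The gripper opens to 94 mm and grips with 3 to 60 N. Pads are 16 mm wide; open, the fingers measure 119 mm over their backs; the gripper's body (75 mm by 177 mm) begins 78 mm behind the grasp point.
Start: joints at [-1.225, 0.3, 1.521, -0, 1.321, -0.067], TCP at [220.639, -503.793, 205.446] pointing down, gripper open.
Joint ranges: [-3.03, 3.03], [-0.79, 2.21], [0.23, 2.52], [-1.04, 4.18], [0, 3.07], [-2.55, 2.55]. Speed limits (rad/s): [2.22, 2.22, 2.57, 3.14, 3.14, 3.14].

INTERFACE

Orientations are given as [roll, pitch, yaw] about the fixed x, y, z axes, in that order (R = Rz(yaw) Ry(pitch) Rx(roll)).
In Python, from cell import telemetry, eyes, manip gives the robot as it stands.
- The arm moves only by the tool play_rows, never from a script. Its arguments are lists of equal length, an entry for each row: "translation": the shift along the world's x, y, z in m, a list of three; "yaw": the turn about the world's z in rad. A call has 1 to 12 rows; each row is the pose to reach, as a shift and turn from the pose commanded when the call began; what a row does not reach only later rows make up. A row lasts 1/8 s, in which the tool goes at most 62.5 mm and 10.7 degrees, less where a joint would pass 70% of its speed; a pose out of reach is approached as far as the arm can. A call with a gripper value outside its range is refused whole. "hand" is the opening, from 0 (shut) to 1 (fully open), set as the call begins (left out, the last holds). The fingers move at their own pace and stop on an object; "force" is the grip in N (left out, the last holds). Time passes only in rows, so rows that repeat a pose let the fingers close. It gives the time, the measured TCP pose, the force, the opening and the grip force at its end, in the units of the state.
- telemetry.read_state(): the state, without advancing time (a new reading comes with each control period).
- eyes.camera(name): name is "scene" or "top" or "wrist"; returns a dict with "pixels" (420x560x3 uint8, red, green, blue), "fx", "fy", "cx", "cy" (pixels), "cam_to_world" (4x4, takes a point from camera to world coordinates); the wrist camera has in their place "T_tool_cam" (4x4, takes a point from camera to tool coordinates, whose origin is the TCP and whose axes are the flange's). Camera axes: x right, y up, looking along -z (the intrinsics and any distortion apply to the point x, -y, -z); pixel columns grow to the right and rows downward; lengths in mm; the calibration is good to about 2 mm. A picture is of the moment at which its call begins: read the wrist's pose just before it. There is no depth.
- manip.sign_off(): hands the job in; it is judged then, once.
The state is a dict: "clock": time; "joints": joint angles; "qd": joint speeds; "effort": joint torques, N m; "eef_pos": TCP position; "eef_rot": TCP orientation; "wrist_force": force on the tool from outside, world axes, zero at the start; "moment": the same for the moment, N m; "finger_gap": finger opening in mm; "finger_force": force on a finger pad.
Only numpy, scipy, OpenCV 4.12 (cv2) and the standard library are available. Lean on these libraries where they do the work, as an engineer would, in place of code of your own. Each camera call takes 0.05 s, during which the arm holds its last target. There are 200 camera calls.

TASK

The marble cheese cutter has to stand up on its red cleaning leg so that the counter under it can be wiped. Lay the flat pry bar over the wooden fulcrum block, push its tip gently in under the front of the slab, low down near the counter, until it bears lightly on the hidden stop, lever the front up gently until the red leg has swung upright, and ease the cutter down onto the leg. Then draw the bar out and lay it flat on the counter, clear of the cutter and the block; lift only with the bar, do not touch or shove the cutter, do not tip it much higher than the leg needs, do not let it drop or force the bar, and leave the cheeses and the jar alone.

Things in the scene. Friction and masses are not known exactly. Their poses are not given: they have to be found in the camera images.
- cutter: bow cheese cutter, about 6 kg, loose: marble slab 260 (x) x 320 (y) x 25 mm, underside 26 mm above the counter, on four rubber feet (radius 14) at x +-100, y +-120 mm; a cheese wheel fixed on it, a wire bow over it (top 176 mm). Origin: on the counter under the slab's centre; +x to the rear, front edge at x = -130 mm, z up. On its leg it stands tipped 0.045 to 0.07 rad; over 0.09 is too much
- cutter_front (a point): middle of the slab's lower front edge: (-130, 0, 26) mm in the cutter's frame. The bar goes in under this edge; under the slab, unseen and differing each time, 22 to 39 mm behind it, is the face of a steel stop bar (y -70 to 70, z 5 to 25 mm): find it by feel, pushing with 3 to 12 N. Past 20 N the cutter slides; 6 mm is too far. Levering takes 20 to 40 N at the tip; 60 is too much
- cutter_rear (a point): point on the counter midway between the two rear feet, about which the cutter tips: (100, 0, 0) mm in the cutter's frame
- leg (a joint): angle (rad) of the red prop leg, an arm outside each side of the slab (y +-170 mm, radius 6), hinged along y at x = -118, z = 38 mm of the cutter, 45 mm from hinge to foot centre. About 0: folded, leaning forward, feet on the counter; 0.91: its stop, upright. A light spring swings it up within a second once the slab's front edge is about 14 to 17 mm up. Above 0.84 is upright
- leg_foot (a point): centre of the round foot of the leg on the cutter's +y side
- block: fulcrum block, loose, 0.4 kg: dark hardwood 56 (x) x 90 (y) x 24 mm with a round steel ridge along y (84 mm long, radius 8) whose top is 30 mm above the counter. Origin: centre of the underside, straight under the ridge. It stands ready, ridge 54 to 70 mm in front of the slab's edge, within 25 mm of the cutter's middle, about parallel to the edge
- bar: flat steel pry bar, 0.48 kg, lying on the counter: blade 340 (x) x 24 (y) x 6 mm, blue grip 26 mm wide, 20 mm high over x = -170 to -20 mm. Flat underside at z = 0. Origin: centre of the underside; +x to the tip, z up. Balances at about x = -15 mm: let go over the block with its tip under the slab, the grip end sinks until the blade meets the slab, and it stays there
- bar_tip (a point): middle of the tip's end face: (170, 0, 3) mm in the bar's frame. While it is pushed home this point should be less than 14.5 mm above the counter, so that the blade is below the slab's edge and touches only the stop
- small_cheese: small loose yellow cheese, radius 52, 48 mm high; origin at the centre of its underside; leave alone
- jar: loose amber jar, radius 34, 85 mm high; origin at the centre of its underside; leave alone
- wedge: loose piece of pale cheese 50 x 86 x 40 mm with a brown rind; origin about the centre of its underside; leave alone
Things that resemble listed ones, but are neither listed nor needed, are in the scene too. There is more than one size of the block; the job needs the smallest.

How it is judged:
By the outcome, as a careful person would: the job done as asked, in the order asked, and still so for the second after the job is handed in, with the robot touching nothing.
It also fails if it takes over 72 s, if anything falls off the work surface, if the arm or the gripper's body presses on something with over 40 N, if the wrist force passes 120 N, or if a joint passes its speed limit or range.

## Working session

There is one attempt and no reset: what is moved stays moved. The work goes in short steps, Python scripts to look and compute and a tool call to move; the robot and the scene stay as the last step left them, time stands still between calls to the robot, and variables do not carry over. Pictures are saved under pics/ and viewed, at most 10 in all, crops included, and the job is handed in when it is done.

Besides the shell and the picture viewer there is one more tool, called after "Call:" in YAML: its name, and indented under it one key for each argument. play_rows: Moves the arm, as the interface text tells. Its arguments: {"type":"object","properties":{"translation":{"type":"array","items":{"type":"array","items":{"type":"number"}}},"yaw":{"type":"array","items":{"type":"number"}},"hand":{"type":"number"},"force":{"type":"number"}},"required":["translation","yaw"]}

```bash
mkdir -p pics; ls; cat > h.py <<'E'
import numpy as np,cv2
from cell import telemetry,eyes,manip
def save(c,n): cv2.imwrite(f'pics/{n}.png',c['pixels'][:,:,::-1])
def ray(c,u,v,z,T=None):
    T=np.array(c['cam_to_world']) if T is None else T
    d=T[:3,:3]@np.array([(u-c['cx'])/c['fx'],-(v-c['cy'])/c['fy'],-1.])
    o=T[:3,3]; return o+d*(z-o[2])/d[2]
def proj(c,p,T=None):
    T=np.array(c['cam_to_world']) if T is None else T
    q=T[:3,:3].T@(np.array(p,float)-T[:3,3]); return c['cx']+c['fx']*q[0]/-q[2], c['cy']+c['fy']*-q[1]/-q[2]
E
python3 - <<'E'
from h import *
import pickle
s=telemetry.read_state();print(s)
for n in('top','scene'):
    c=eyes.camera(n);save(c,n);pickle.dump(c,open(n+'.pkl','wb'));print(n,{k:v for k,v in c.items() if k!='pixels'})
E
```

```text
pics
{'clock': 0.0, 'joints': array([-1.22463416e+00,  3.00460977e-01,  1.52156565e+00, -9.24052790e-06,
        1.32068788e+00, -6.66083497e-02]), 'qd': array([-0.00070873,  0.00123842,  0.00091741,  0.00012379, -0.00097464,
        0.0005056 ]), 'effort': array([-4.81856350e-04, -5.31804299e+01, -3.52737522e+01,  7.08152773e-02,
        2.43890437e-02, -9.59759427e-05]), 'eef_pos': array([ 220.53649567, -503.57221095,  204.89840651]), 'eef_rot': array([-3.14047269e+00, -6.57387827e-05,  4.12772775e-01]), 'wrist_force': array([-0.37827111,  0.36920996,  1.3868723 ]), 'moment': array([ 0.00228199,  0.03192685, -0.02573606]), 'finger_force': 0.0, 'finger_gap': 93.78534600529154}
top {'fx': 463.6138540610728, 'fy': 463.6138540610728, 'cx': 281.12041065622304, 'cy': 203.34156239353948, 'cam_to_world': array([[ 1.48778580e-02,  9.87769007e-01, -1.55212882e-01,
         4.54373690e+02],
       [-9.99724547e-01,  1.75130697e-02,  1.56243964e-02,
         4.68196541e+01],
       [ 1.81515485e-02,  1.54937671e-01,  9.87757480e-01,
         1.04560112e+03],
       [ 0.00000000e+00,  0.00000000e+00,  0.00000000e+00,
         1.00000000e+00]])}
scene {'fx': 428.4868047448561, 'fy': 428.4868047448561, 'cx': 281.84605707077776, 'cy': 212.35536195431527, 'cam_to_world': array([[-7.85020324e-01, -4.70782100e-01,  4.02625516e-01,
         1.00267195e+03],
       [ 6.19394061e-01, -5.86345906e-01,  5.22062712e-01,
         5.64255743e+02],
       [-9.69995698e-03,  6.59213693e-01,  7.51893090e-01,
         8.50248224e+02],
       [ 0.00000000e+00,  0.00000000e+00,  0.00000000e+00,
         1.00000000e+00]])}
```

View pics/top.png

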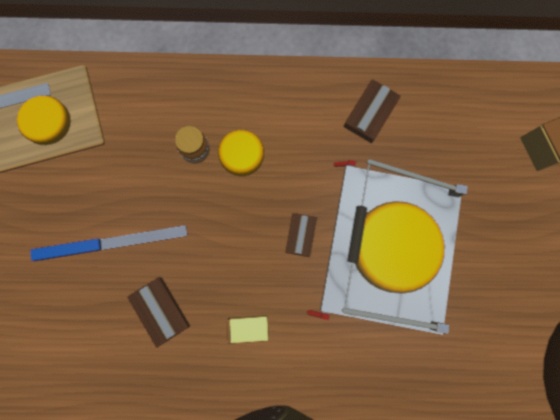

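View pics/scene.png

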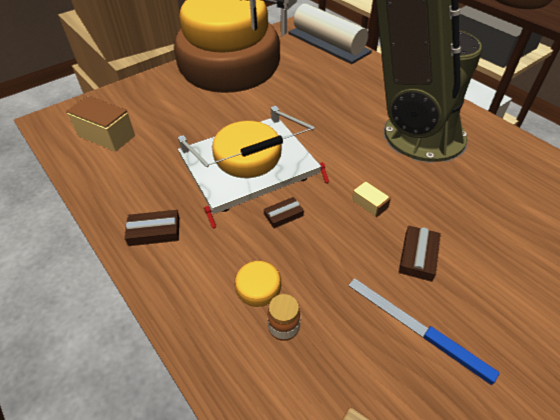

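The top view shows the cutter at right with its front facing left (slab top corners about (347,166), (462,190), (443,332) and (322,313)). The small block is at (301,235), and the bar runs from grip end (32,254) to tip (186,231). Next I'll convert these to metric positions.

```bash
python3 - <<'E'
from h import *
import pickle
c=pickle.load(open('top.pkl','rb'))
im=c['pixels']
def P(n,u,v,z): p=ray(c,u,v,z);print(n,p.round(1));return p
for u,v in((347,166),(462,190),(443,332),(322,313)):P('slab',u,v,51)
for u,v in((306,216),(298,253)):P('ridge',u,v,30)
for u,v in((186,231),(100,244)):P('bar',u,v,6)
for u,v in((32,254),(98,245)):P('grip',u,v,20)
P('wedge',249,330,40);P('small',241,152,48);P('jar',190,140,85)
cv2.imwrite('pics/topc.png',cv2.resize(im[140:350,10:350][:,:,::-1],(0,0),fx=2.3,fy=2.3,interpolation=2))
E
```

```text
slab [ 696.6 -113.    51. ]
slab [ 647.4 -366.    51. ]
slab [ 344. -312.   51.]
slab [379.4 -58.1  51. ]
ridge [586.6 -24.7  30. ]
ridge [504.9  -7.7  30. ]
bar [551.2 242.6   6. ]
bar [519.1 431.8   6. ]
grip [494.1 572.2  20. ]
grip [516.  430.8  20. ]
wedge [341.6  94.5  40. ]
small [724.6 121.6  48. ]
jar [738.8 228.3  85. ]
```

View pics/topc.png

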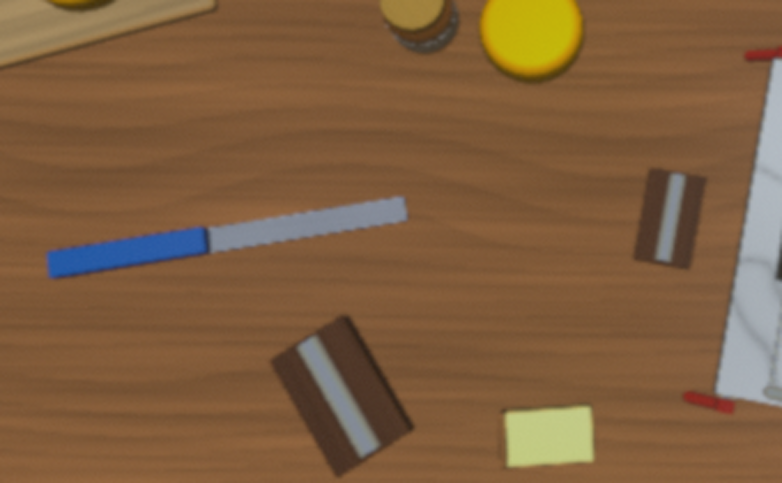

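Call:
play_rows:
  translation:
    - [0.017,0.057,0]
    - [0.034,0.115,0]
    - [0.051,0.173,0]
    - [0.068,0.231,0]
    - [0.085,0.289,0]
    - [0.102,0.346,0]
    - [0.119,0.404,0]
    - [0.136,0.462,0]
    - [0.153,0.52,0]
    - [0.17,0.578,0]
    - [0.187,0.636,0]
    - [0.205,0.694,0]
  yaw: [0.07,0.15,0.23,0.31,0.39,0.47,0.55,0.63,0.7,0.78,0.86,0.94]
  hand: 0.7
  force: 8

```text
clock: 1.6
eef_pos: [425.7, 192.4, 205.4]
eef_rot: [3.142, 0.0, 1.356]
wrist_force: [-0.0, -1.7, 0.3]
finger_gap: 66.2
finger_force: 0.0
```

Call:
play_rows:
  translation:
    - [0.017,0.057,0]
    - [0.034,0.115,0]
    - [0.051,0.173,0]
    - [0.068,0.231,-0.02]
    - [0.085,0.289,-0.06]
    - [0.085,0.289,-0.105]
    - [0.085,0.289,-0.105]
  yaw: [0.07,0.14,0.21,0.28,0.35,0.389,0.389]

```text
clock: 2.48
eef_pos: [508.8, 478.2, 95.5]
eef_rot: [-3.134, 0.004, 1.742]
wrist_force: [-0.8, -0.3, 0.9]
finger_gap: 66.1
finger_force: 0.0
```

```bash
cat >> h.py <<'E'
from scipy.spatial.transform import Rotation as R
def wrist(n=None):
    s=telemetry.read_state(); c=eyes.camera('wrist')
    T=np.eye(4);T[:3,:3]=R.from_euler('xyz',s['eef_rot']).as_matrix();T[:3,3]=s['eef_pos']
    T=T@np.array(c['T_tool_cam'])
    if n: save(c,n)
    return s,c,T
E
python3 - <<'E'
from h import *
s,c,T=wrist('w1');print(s['clock'],s['eef_pos'],s['eef_rot'])
im=cv2.cvtColor(c['pixels'],cv2.COLOR_RGB2HSV)
m=cv2.inRange(im,(100,120,40),(130,255,255))
v,u=np.nonzero(m);print(len(u),u.min(),u.max(),v.min(),v.max())
pts=np.array([ray(c,a,b,20,T)[:2] for a,b in zip(u[::20],v[::20])],np.float32)
r=cv2.minAreaRect(pts);print(r,cv2.boxPoints(r))
E
```

```text
2.475 [508.79762601 478.23018184  95.53100075] [-3.13419422  0.00440447  1.74229586]
5334 265 296 95 271
((509.29656982421875, 502.79693603515625), (24.039691925048828, 147.14031982421875), 9.674906730651855) [[485.08368 573.3007 ]
 [509.8117  428.25314]
 [533.50946 432.29315]
 [508.78143 577.3407 ]]
```

View pics/w1.png

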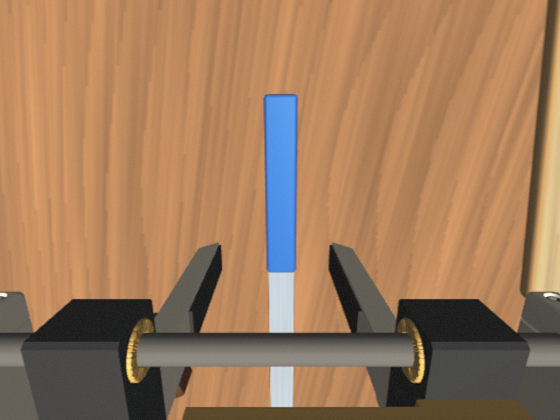

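Call:
play_rows:
  translation:
    - [0.003,0,-0.04]
    - [0.003,0,-0.08]
    - [0.003,0,-0.085]
    - [0.003,0,-0.085]
    - [0.003,0,-0.085]
  yaw: [0,0,0,0,0]

```text
clock: 3.15
eef_pos: [514.6, 479.9, 18.4]
eef_rot: [3.138, -0.002, 1.741]
wrist_force: [0.0, -0.1, 0.2]
finger_gap: 65.6
finger_force: 0.0
```

Call:
play_rows:
  translation:
    - [0,0,-0.006]
    - [0,0,-0.012]
    - [0,0,-0.012]
    - [0,0,-0.012]
    - [0,0,-0.012]
  yaw: [0,0,0,0,0]

```text
clock: 3.78
eef_pos: [513.7, 479.3, 3.6]
eef_rot: [3.141, -0.0, 1.742]
wrist_force: [-0.2, 0.7, -0.3]
finger_gap: 65.6
finger_force: 0.0
```

```bash
python3 - <<'E'
from h import *
s=telemetry.read_state();print(s['eef_pos'],s['qd'],s['wrist_force'])
E
```

```text
[513.70906656 479.26733597   3.59605875] [-0.00073687 -0.0023897   0.00142091  0.00074293 -0.00201276  0.0001002 ] [-0.19872239  0.7463875  -0.26766382]
```

Call:
play_rows:
  translation:
    - [0,0,-0.0015]
    - [0,0,-0.0015]
    - [0,0,-0.0015]
    - [0,0,-0.0015]
    - [0,0,-0.0015]
    - [0,0,-0.0015]
  yaw: [0,0,0,0,0,0]
  hand: 0
  force: 8

```text
clock: 4.53
eef_pos: [513.6, 479.2, 2.0]
eef_rot: [-3.142, 0.0, 1.742]
wrist_force: [-0.5, 0.3, 1.7]
finger_gap: 25.5
finger_force: 8.0
```

Call:
play_rows:
  translation:
    - [0,0,0.005]
    - [0,0,0.012]
    - [0,0,0.02]
    - [0,0,0.03]
    - [0,0,0.04]
    - [0,0,0.05]
    - [0,0,0.055]
    - [0,0,0.055]
  yaw: [0,0,0,0,0,0,0,0]

```text
clock: 5.52
eef_pos: [513.8, 479.4, 57.4]
eef_rot: [3.141, -0.0, 1.742]
wrist_force: [-0.4, 0.3, -3.2]
finger_gap: 26.1
finger_force: 8.0
```

```bash
python3 - <<'E'
from h import *
c=eyes.camera('scene')
im=c['pixels'][:,:,::-1];u0,v0=300,240
cv2.imwrite('pics/s2.png',cv2.resize(im[220:420,290:560],(0,0),fx=2.6,fy=2.6))
E
```

```text
(no output)
```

View pics/s2.png

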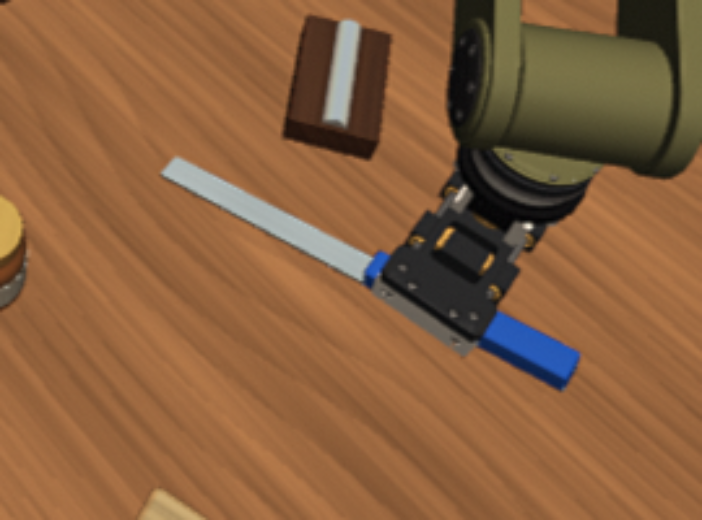

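Call:
play_rows:
  translation:
    - [0,0,0]
    - [0,0,0]
    - [0,0,0]
    - [0,0,0.01]
    - [0,0,0.025]
    - [0,0,0.04]
    - [0,0,0.055]
    - [0,0,0.07]
    - [0,0,0.07]
  yaw: [0,0,0,0,0,0,0,0,0]
  force: 60

```text
clock: 6.7
eef_pos: [514.1, 479.6, 128.7]
eef_rot: [3.139, -0.001, 1.742]
wrist_force: [-0.0, -0.9, -5.4]
finger_gap: 25.2
finger_force: 60.0
```

Call:
play_rows:
  translation:
    - [0.005,-0.02,0]
    - [0.011,-0.05,0]
    - [0.018,-0.085,0]
    - [0.025,-0.12,0]
    - [0.032,-0.155,0]
    - [0.039,-0.19,0]
    - [0.046,-0.225,0]
    - [0.053,-0.26,0]
    - [0.06,-0.29,0]
    - [0.065,-0.317,0]
    - [0.065,-0.317,0]
    - [0.065,-0.317,0]
  yaw: [-0.02,-0.05,-0.09,-0.13,-0.17,-0.21,-0.25,-0.28,-0.31,-0.34,-0.34,-0.34]

```text
clock: 8.2
eef_pos: [578.4, 162.6, 126.6]
eef_rot: [-3.141, -0.0, 1.402]
wrist_force: [-0.1, 0.0, -4.3]
finger_gap: 25.8
finger_force: 60.0
```

```bash
python3 - <<'E'
from h import *
import pickle
s=telemetry.read_state();print(s['clock'],s['eef_pos'],s['eef_rot'],s['wrist_force'],s['moment'])
t=eyes.camera('top');c=eyes.camera('scene')
pickle.dump((t,c),open('a.pkl','wb'))
a=cv2.resize(t['pixels'][150:350,130:400][:,:,::-1],(0,0),fx=2.9,fy=2.9)
b=cv2.resize(c['pixels'][120:340,150:450][:,:,::-1],(0,0),fx=2.6,fy=2.6)
cv2.imwrite('pics/t3.png',a);cv2.imwrite('pics/s3.png',b)
E
```

```text
8.2 [578.41216045 162.61258108 126.64251856] [-3.14103719e+00 -7.24696626e-06  1.40216911e+00] [-0.07073146  0.03709198 -4.3473665 ] [ 0.20386295 -0.08842014 -0.00823012]
```

View pics/t3.png

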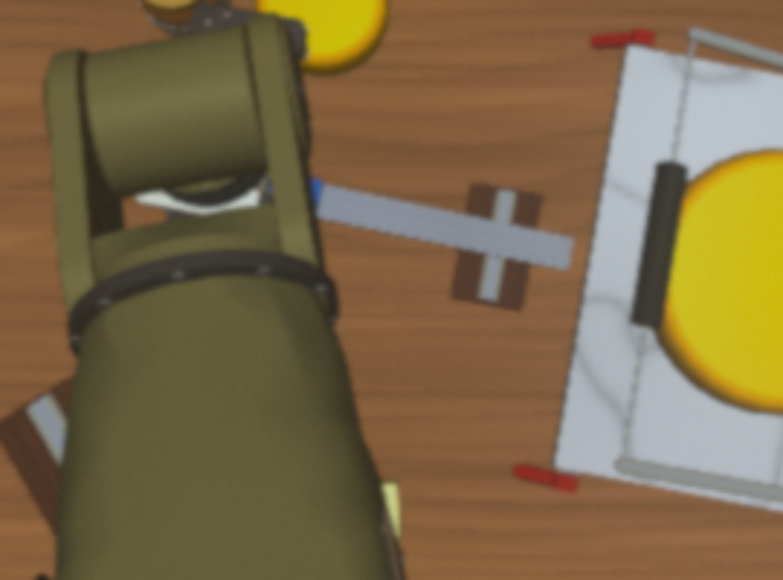

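View pics/s3.png

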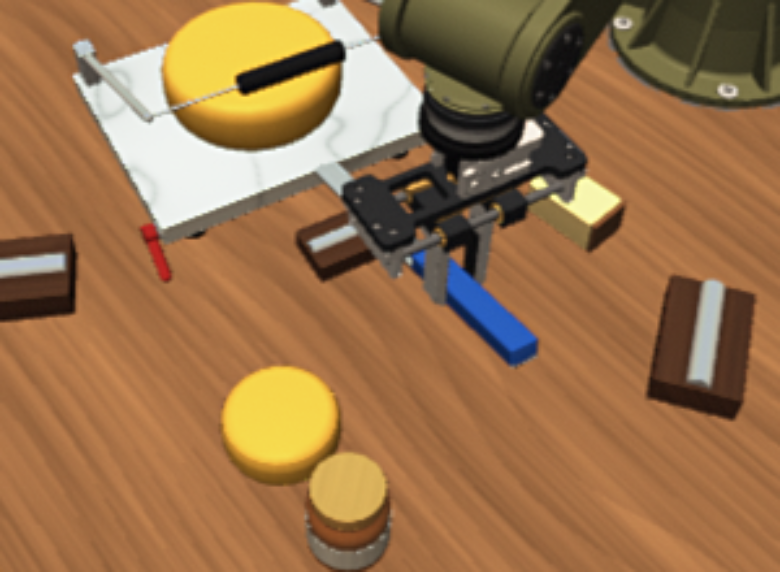

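```bash
python3 - <<'E'
from h import *
import pickle
t,c=pickle.load(open('a.pkl','rb'))
A=[]
for z in(60,70,76,80,85,90,100):
    p=ray(t,326.9,236.9,z);print(z,p.round(1),np.round(proj(c,p),1))
# detailed scene crop around the tip
cv2.imwrite('pics/s3t.png',cv2.resize(c['pixels'][165:225,255:315][:,:,::-1],(0,0),fx=9,fy=9,interpolation=cv2.INTER_CUBIC))
# ridge & edge again, blade midline
for u,v,z in((130+505/2.9,150+190/2.9,30),(130+489/2.9,150+300/2.9,30),(130+626/2.9,150+45/2.9,51),(130+555/2.9,150+468/2.9,51)):print(ray(t,u,v,z).round(1))
E
```

```text
60 [538.6 -67.4  60. ] [274.4 186.1]
70 [537.7 -66.3  70. ] [274.9 183.5]
76 [537.2 -65.6  76. ] [275.1 181.9]
80 [536.9 -65.1  80. ] [275.3 180.8]
85 [536.4 -64.5  85. ] [275.5 179.5]
90 [536. -64.  90.] [275.8 178.1]
100 [535.2 -62.8 100. ] [276.2 175.4]
[587.6 -20.5  30. ]
[504.   -9.1  30. ]
[ 697.6 -110.5   51. ]
[382.7 -56.8  51. ]
```

View pics/s3t.png

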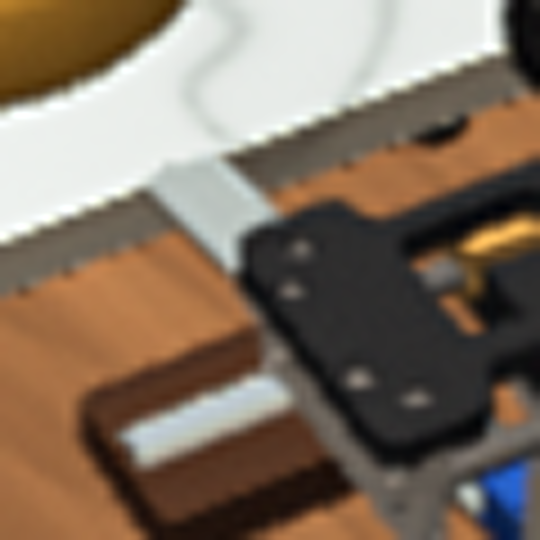

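Call:
play_rows:
  translation:
    - [0,0,-0.012]
    - [0,0,-0.026]
    - [0,0,-0.038]
    - [0,0,-0.041]
    - [0,0,-0.041]
    - [0,0,-0.041]
    - [0,0,-0.041]
  yaw: [0,0,0,0,0,0,0]

```text
clock: 9.18
eef_pos: [578.8, 162.2, 86.4]
eef_rot: [3.141, -0.0, 1.402]
wrist_force: [-0.4, -0.0, -4.4]
finger_gap: 25.3
finger_force: 60.0
```

Call:
play_rows:
  translation:
    - [0,0,-0.001]
    - [0,0,-0.002]
    - [0,0,-0.003]
    - [0,0,-0.004]
    - [0,0,-0.004]
    - [0,0,-0.004]
  yaw: [0,0,0,0,0,0]

```text
clock: 9.93
eef_pos: [578.6, 162.2, 82.0]
eef_rot: [-3.142, -0.0, 1.402]
wrist_force: [-0.2, -0.4, -4.7]
finger_gap: 25.6
finger_force: 60.0
```

Call:
play_rows:
  translation:
    - [0,0,-0.001]
    - [0,0,-0.002]
    - [0,0,-0.002]
    - [0,0,-0.002]
  yaw: [0,0,0,0]

```text
clock: 10.42
eef_pos: [578.7, 162.2, 80.0]
eef_rot: [3.142, -0.0, 1.402]
wrist_force: [0.1, -0.5, -4.6]
finger_gap: 25.7
finger_force: 60.0
```

Call:
play_rows:
  translation:
    - [0,0,-0.001]
    - [0,0,-0.002]
    - [0,0,-0.002]
    - [0,0,-0.002]
  yaw: [0,0,0,0]

```text
clock: 10.92
eef_pos: [578.7, 162.2, 78.0]
eef_rot: [3.142, -0.0, 1.402]
wrist_force: [0.3, -1.0, -6.0]
finger_gap: 25.6
finger_force: 60.0
```

Call:
play_rows:
  translation:
    - [0,0,-0.001]
    - [0,0,-0.0015]
    - [0,0,-0.0015]
    - [0,0,-0.0015]
  yaw: [0,0,0,0]

```text
clock: 11.42
eef_pos: [578.7, 162.2, 76.5]
eef_rot: [3.142, 0.0, 1.402]
wrist_force: [-0.7, 0.2, -3.8]
finger_gap: 25.5
finger_force: 60.0
```

```bash
python3 - <<'E'
from h import *
import pickle
s=telemetry.read_state();print(s['wrist_force'],s['moment'])
t=eyes.camera('top');pickle.dump(t,open('b.pkl','wb'))
cc=eyes.camera('scene');pickle.dump(cc,open('bs.pkl','wb'))
s=telemetry.read_state();print(s['wrist_force'],s['moment'])
E
```

```text
[-0.72799573  0.15532022 -3.82878549] [ 0.03540894 -0.10285925  0.04213978]
[-0.25313887 -0.31556918 -3.52328672] [ 0.04324637 -0.11775957  0.0105757 ]
```

Call:
play_rows:
  translation:
    - [-0.0005,-0.003,-0.0007]
    - [-0.0014,-0.008,-0.0019]
    - [-0.0022,-0.013,-0.0032]
    - [-0.0031,-0.018,-0.0044]
    - [-0.0039,-0.023,-0.0056]
    - [-0.0046,-0.027,-0.0066]
    - [-0.0051,-0.0296,-0.0072]
    - [-0.0051,-0.0296,-0.0072]
    - [-0.0051,-0.0296,-0.0072]
  yaw: [0,0,0,0,0,0,0,0,0]
  force: 15

```text
clock: 12.65
eef_pos: [573.5, 132.6, 69.2]
eef_rot: [-3.141, 0.0, 1.402]
wrist_force: [0.6, -0.9, -3.9]
finger_gap: 26.0
finger_force: 15.0
```

Call:
play_rows:
  translation:
    - [-0.0002,-0.001,-0.0002]
    - [-0.0003,-0.002,-0.0005]
    - [-0.0005,-0.003,-0.0007]
    - [-0.0005,-0.003,-0.0007]
  yaw: [0,0,0,0]

```text
clock: 13.15
eef_pos: [573.0, 129.5, 68.5]
eef_rot: [-3.142, 0.0, 1.402]
wrist_force: [0.0, -0.0, -3.6]
finger_gap: 26.1
finger_force: 15.0
```

Call:
play_rows:
  translation:
    - [-0.0002,-0.001,-0.0002]
    - [-0.0003,-0.002,-0.0005]
    - [-0.0005,-0.003,-0.0007]
    - [-0.0005,-0.003,-0.0007]
  yaw: [0,0,0,0]

```text
clock: 13.65
eef_pos: [572.5, 126.5, 67.8]
eef_rot: [-3.142, 0.0, 1.402]
wrist_force: [-0.4, 0.4, -3.0]
finger_gap: 25.4
finger_force: 15.0
```

Call:
play_rows:
  translation:
    - [-0.0002,-0.001,-0.0002]
    - [-0.0003,-0.002,-0.0005]
    - [-0.0003,-0.002,-0.0005]
  yaw: [0,0,0]

```text
clock: 14.02
eef_pos: [572.2, 124.5, 67.3]
eef_rot: [-3.142, 0.0, 1.402]
wrist_force: [-0.1, -0.0, -4.4]
finger_gap: 26.2
finger_force: 15.0
```

Call:
play_rows:
  translation:
    - [-0.0002,-0.001,-0.0002]
    - [-0.0003,-0.002,-0.0005]
    - [-0.0003,-0.002,-0.0005]
  yaw: [0,0,0]

```text
clock: 14.4
eef_pos: [572.3, 123.7, 67.3]
eef_rot: [3.14, -0.002, 1.402]
wrist_force: [1.3, 7.6, -1.9]
finger_gap: 25.5
finger_force: 15.0
```

Call:
play_rows:
  translation:
    - [0,0,0]
    - [0,0,0]
    - [0.0002,0.001,-0.002]
    - [0.0004,0.0022,-0.005]
    - [0.0006,0.0035,-0.008]
    - [0.0008,0.0046,-0.011]
    - [0.0009,0.0054,-0.0135]
    - [0.0009,0.0054,-0.0135]
  yaw: [0,0,0,0,0,0,0,0]
  force: 45

```text
clock: 15.4
eef_pos: [574.0, 128.0, 54.9]
eef_rot: [3.138, -0.001, 1.402]
wrist_force: [-0.6, 1.1, 10.3]
finger_gap: 25.5
finger_force: 45.0
```

Call:
play_rows:
  translation:
    - [0.0001,0.0006,-0.002]
    - [0.0002,0.0012,-0.004]
    - [0.0003,0.0018,-0.006]
    - [0.0004,0.0023,-0.008]
    - [0.0004,0.0026,-0.01]
    - [0.0004,0.0026,-0.01]
  yaw: [0,0,0,0,0,0]

```text
clock: 16.15
eef_pos: [574.6, 130.5, 45.4]
eef_rot: [3.138, -0.001, 1.402]
wrist_force: [-0.6, 0.8, 12.4]
finger_gap: 25.8
finger_force: 45.0
```

```bash
cat > m.py <<'E'
from h import *
import pickle
def red(c):
    im=cv2.cvtColor(c['pixels'],cv2.COLOR_RGB2HSV).astype(int)
    m=(((im[...,0]<6)|(im[...,0]>174))&(im[...,1]>170)&(im[...,2]>70)).astype(np.uint8)
    n,l,s,ce=cv2.connectedComponentsWithStats(m)
    return [tuple(x) for x in s[1:] if x[4]>25]
t0,c0=pickle.load(open('a.pkl','rb'))
c=eyes.camera('scene');t=eyes.camera('top')
print('scene0',red(c0),'now',red(c));print('top0',red(t0),'now',red(t))
# slab displacement: track features on slab in scene
def flow(a,b,roi):
    A=cv2.cvtColor(a['pixels'],cv2.COLOR_RGB2GRAY);B=cv2.cvtColor(b['pixels'],cv2.COLOR_RGB2GRAY)
    m=np.zeros_like(A);x0,y0,x1,y1=roi;m[y0:y1,x0:x1]=255
    p=cv2.goodFeaturesToTrack(A,25,.02,5,mask=m);q,st,e=cv2.calcOpticalFlowPyrLK(A,B,p,None,winSize=(15,15))
    p2,st2,_=cv2.calcOpticalFlowPyrLK(B,A,q,None,winSize=(15,15))
    ok=(np.linalg.norm(p-p2,axis=2).ravel()<.4);return np.median((q-p)[ok],axis=0).round(2),ok.sum()
print('front left corner',flow(c0,c,(202,195,228,212)),'rear post',flow(c0,c,(174,134,188,155)))
print('top rear posts',flow(t0,t,(450,180,470,200)),flow(t0,t,(430,318,452,335)))
s=telemetry.read_state();print(s['clock'],s['eef_pos'].round(1),s['wrist_force'].round(1))
pickle.dump((t,c),open('last.pkl','wb'))
E
python3 m.py
```

```text
scene0 [(np.int32(204), np.int32(206), np.int32(12), np.int32(22), np.int32(103))] now [(np.int32(204), np.int32(205), np.int32(11), np.int32(22), np.int32(99))]
top0 [(np.int32(334), np.int32(160), np.int32(21), np.int32(6), np.int32(69)), (np.int32(308), np.int32(311), np.int32(21), np.int32(8), np.int32(86))] now [(np.int32(336), np.int32(160), np.int32(20), np.int32(6), np.int32(63)), (np.int32(310), np.int32(311), np.int32(19), np.int32(9), np.int32(81))]
front left corner (array([[-0.31, -0.98]], dtype=float32), np.int64(6)) rear post (array([[-0.04, -0.18]], dtype=float32), np.int64(4))
top rear posts (array([[0.47, 0.04]], dtype=float32), np.int64(7)) (array([[0.49, 0.09]], dtype=float32), np.int64(7))
16.25 [574.5 130.5  45.1] [ 0.7  0.8 10.1]
```

Call:
play_rows:
  translation:
    - [0.0001,0.0003,-0.002]
    - [0.0001,0.0006,-0.004]
    - [0.0001,0.0008,-0.006]
    - [0.0002,0.001,-0.008]
    - [0.0002,0.0012,-0.01]
    - [0.0002,0.0012,-0.01]
  yaw: [0,0,0,0,0,0]

```text
clock: 17.0
eef_pos: [575.1, 131.9, 35.8]
eef_rot: [3.137, -0.001, 1.402]
wrist_force: [-2.1, 1.5, 18.4]
finger_gap: 25.8
finger_force: 45.0
```

Call:
play_rows:
  translation:
    - [0,0,-0.001]
    - [0,0,-0.002]
    - [0,0,-0.003]
    - [0,0,-0.004]
    - [0,0,-0.005]
    - [0,0,-0.005]
    - [0,0,-0.005]
  yaw: [0,0,0,0,0,0,0]

```text
clock: 17.88
eef_pos: [575.5, 132.3, 31.6]
eef_rot: [3.136, -0.002, 1.402]
wrist_force: [-3.4, 3.7, 23.8]
finger_gap: 25.3
finger_force: 45.0
```

```bash
python3 m.py
```

```text
scene0 [(np.int32(204), np.int32(206), np.int32(12), np.int32(22), np.int32(103))] now [(np.int32(204), np.int32(203), np.int32(10), np.int32(21), np.int32(92))]
top0 [(np.int32(334), np.int32(160), np.int32(21), np.int32(6), np.int32(69)), (np.int32(308), np.int32(311), np.int32(21), np.int32(8), np.int32(86))] now [(np.int32(322), np.int32(315), np.int32(8), np.int32(5), np.int32(33))]
front left corner (array([[-0.81, -2.72]], dtype=float32), np.int64(5)) rear post (array([[-0.11, -0.49]], dtype=float32), np.int64(4))
top rear posts (array([[1.14, 0.17]], dtype=float32), np.int64(7)) (array([[1.3 , 0.26]], dtype=float32), np.int64(7))
17.975 [575.4 132.3  31.5] [-3.8  3.6 24.1]
```

Call:
play_rows:
  translation:
    - [0,0.0002,-0.001]
    - [0,0.0003,-0.002]
    - [0,0.0004,-0.003]
    - [0,0.0004,-0.003]
    - [0,0.0004,-0.003]
    - [0,0.0004,-0.003]
  yaw: [0,0,0,0,0,0]

```text
clock: 18.73
eef_pos: [575.6, 132.6, 28.6]
eef_rot: [3.136, -0.002, 1.402]
wrist_force: [-2.2, 2.1, 23.7]
finger_gap: 25.8
finger_force: 45.0
```

```bash
python3 m.py
```

```text
scene0 [(np.int32(204), np.int32(206), np.int32(12), np.int32(22), np.int32(103))] now [(np.int32(204), np.int32(203), np.int32(9), np.int32(20), np.int32(84))]
top0 [(np.int32(334), np.int32(160), np.int32(21), np.int32(6), np.int32(69)), (np.int32(308), np.int32(311), np.int32(21), np.int32(8), np.int32(86))] now [(np.int32(322), np.int32(315), np.int32(8), np.int32(5), np.int32(33))]
front left corner (array([[-0.76, -3.12]], dtype=float32), np.int64(6)) rear post (array([[-0.13, -0.54]], dtype=float32), np.int64(4))
top rear posts (array([[1.19, 0.18]], dtype=float32), np.int64(7)) (array([[1.4 , 0.29]], dtype=float32), np.int64(7))
18.825 [575.6 132.6  28.6] [-2.9  1.5 24. ]
```

```bash
cat > fit.py <<'E'
from h import *
import pickle
t,c=pickle.load(open('last.pkl','rb'));
psi=-1.740;d=np.array([np.cos(psi),np.sin(psi),0]);l=np.array([-d[1],d[0],0]);F=np.array([540,-83.7,0]);O=F+130*d
def W(p,th):
    x,y,z=p;x-=100;X=100+x*np.cos(th)+z*np.sin(th);Z=-x*np.sin(th)+z*np.cos(th);return O+d*X+l*y+np.array([0,0,Z])
for th in(0,.045,.05,.055,.06,.065,.07,.075,.08,.09):
    f=np.array(proj(c,W((-130,160,51),th)))-proj(c,W((-130,160,51),0))
    g=np.array(proj(t,W((70,-165,160),th)))-proj(t,W((70,-165,160),0))
    print(th,'corner',f.round(2),'post',g.round(2))
for th,q in((0,0),(.055,.5),(.06,.7),(.065,.91),(.055,.91)):
    a=.78-q
    for y in(170,-170):
        h=W((-118,y,38),th);ft=W((-118-45*np.sin(a),y,38-45*np.cos(a)),th)
        print(th,q,y,'footz',ft[2].round(1),'scene',np.round(proj(c,h),1),np.round(proj(c,ft),1),'top',np.round(proj(t,h),1),np.round(proj(t,ft),1))
k=cv2.resize(c['pixels'][190:240,190:230][:,:,::-1],(0,0),fx=10,fy=10,interpolation=2)
k2=cv2.resize(t['pixels'][300:330,300:340][:,:,::-1],(0,0),fx=10,fy=10,interpolation=2)
cv2.imwrite('pics/legs.png',cv2.vconcat([k,k2]) if 0 else cv2.hconcat([k,cv2.copyMakeBorder(k2,0,200,0,0,0)]))
E
python3 fit.py
```

```text
0 corner [0. 0.] post [0. 0.]
0.045 corner [-0.92 -3.41] post [4.06 0.81]
0.05 corner [-1.03 -3.8 ] post [4.51 0.9 ]
0.055 corner [-1.14 -4.19] post [4.96 0.99]
0.06 corner [-1.25 -4.58] post [5.4  1.08]
0.065 corner [-1.36 -4.97] post [5.85 1.17]
0.07 corner [-1.47 -5.36] post [6.3  1.26]
0.075 corner [-1.58 -5.76] post [6.75 1.34]
0.08 corner [-1.69 -6.15] post [7.2  1.43]
0.09 corner [-1.92 -6.95] post [8.09 1.61]
0 0 170 footz 6.0 scene [209.  209.2] [215.4 225.6] top [351.  163.6] [335.2 164.4]
0 0 -170 footz 6.0 scene [322.5 164.9] [327.8 180.1] top [325.5 316.9] [309.6 313. ]
0.055 0.5 170 footz 7.4 scene [208.  205.4] [212.4 220.2] top [353.  162.5] [343.5 165.8]
0.055 0.5 -170 footz 7.4 scene [322.3 161.2] [324.1 175.5] top [327.3 317.6] [318.3 314.6]
0.06 0.7 170 footz 6.4 scene [207.9 205.1] [211.2 218.2] top [353.2 162.4] [347.2 166.5]
0.06 0.7 -170 footz 6.4 scene [322.2 160.9] [322.5 173.9] top [327.4 317.7] [322.2 315.3]
0.065 0.91 170 footz 7.2 scene [207.8 204.7] [209.8 215.6] top [353.4 162.3] [351.3 167.2]
0.065 0.91 -170 footz 7.2 scene [322.2 160.5] [320.7 171.7] top [327.6 317.8] [326.5 316.2]
0.055 0.91 170 footz 5.1 scene [208.  205.4] [209.9 216.1] top [353.  162.5] [351.1 167.4]
0.055 0.91 -170 footz 5.1 scene [322.3 161.2] [320.7 172.3] top [327.3 317.6] [326.4 316.1]
```

View pics/legs.png

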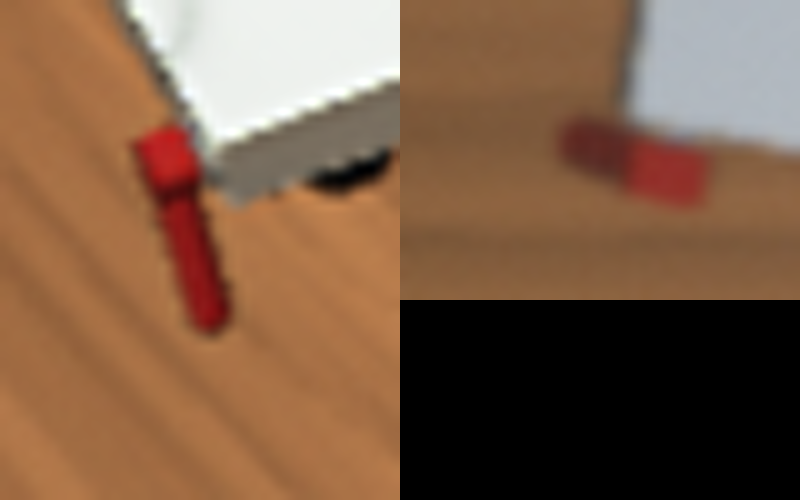

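Call:
play_rows:
  translation:
    - [0,0,-0.001]
    - [0,0,-0.002]
    - [0,0,-0.003]
    - [0,0,-0.004]
    - [0,0,-0.004]
    - [0,0,-0.004]
    - [0,0,-0.004]
  yaw: [0,0,0,0,0,0,0]

```text
clock: 19.7
eef_pos: [575.7, 132.8, 24.8]
eef_rot: [3.136, -0.002, 1.402]
wrist_force: [-2.8, 3.2, 26.7]
finger_gap: 25.8
finger_force: 45.0
```

```bash
python3 m.py|sed 's/np.int32//g'
```

```text
scene0 [((204), (206), (12), (22), (103))] now [((204), (202), (6), (16), (52))]
top0 [((334), (160), (21), (6), (69)), ((308), (311), (21), (8), (86))] now [((323), (315), (7), (5), (30))]
front left corner (array([[-1.15, -3.79]], dtype=float32), np.int64(4)) rear post (array([[-0.11, -0.57]], dtype=float32), np.int64(4))
top rear posts (array([[1.31, 0.2 ]], dtype=float32), np.int64(7)) (array([[1.56, 0.33]], dtype=float32), np.int64(7))
19.8 [575.8 132.8  24.9] [-2.2  3.5 24.9]
```

Call:
play_rows:
  translation:
    - [0,0,0]
    - [0,0,0]
    - [0,0,0]
    - [0,0,0]
    - [0,0,0]
    - [0,0,0]
    - [0,0,0]
  yaw: [0,0,0,0,0,0,0]

```text
clock: 20.68
eef_pos: [575.8, 132.8, 24.9]
eef_rot: [3.135, -0.002, 1.402]
wrist_force: [-3.7, 2.8, 25.7]
finger_gap: 25.6
finger_force: 45.0
```

```bash
python3 m.py|sed 's/np.int32//g'; sed -i 's/legs.png/legs2.png/;s/^t,c=.*/t,c=pickle.load(open("last.pkl","rb"))/' fit.py; cat >> fit.py <<'E'
im=cv2.cvtColor(c['pixels'],cv2.COLOR_RGB2HSV).astype(int);m=((im[...,0]<8)|(im[...,0]>172))&(im[...,1]>150)&(im[...,2]>40)
m[:190]=0;m[240:]=0;m[:,:195]=0;m[:,225:]=0;v,u=np.nonzero(m);print('RED',u.min(),u.max(),v.min(),v.max(),u[v>=v.max()-2].mean())
E
python3 fit.py|tail -1
```

```text
scene0 [((204), (206), (12), (22), (103))] now [((204), (202), (6), (16), (52))]
top0 [((334), (160), (21), (6), (69)), ((308), (311), (21), (8), (86))] now [((323), (315), (7), (5), (29))]
front left corner (array([[-1.14, -3.79]], dtype=float32), np.int64(4)) rear post (array([[-0.09, -0.57]], dtype=float32), np.int64(4))
top rear posts (array([[1.31, 0.19]], dtype=float32), np.int64(7)) (array([[1.56, 0.33]], dtype=float32), np.int64(7))
20.775 [575.8 132.8  24.9] [-2.7  2.9 25.7]
RED 203 209 202 218 207.75
```

View pics/legs2.png

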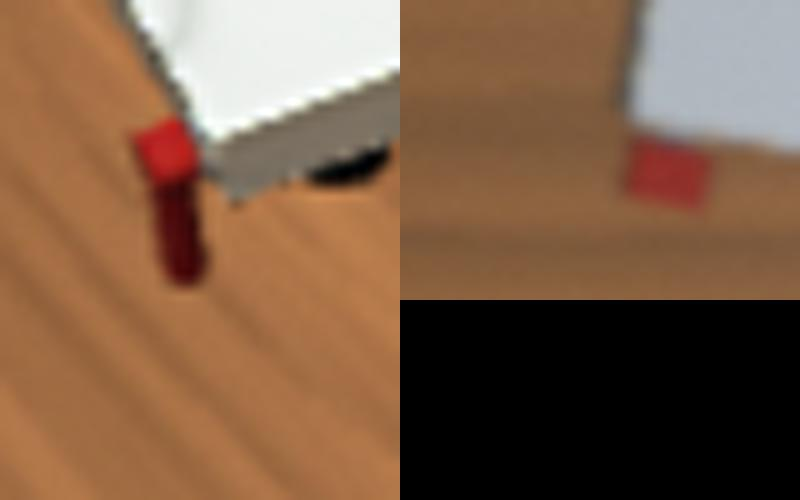

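Call:
play_rows:
  translation:
    - [0,0,0.0005]
    - [0,0,0.001]
    - [0,0,0.0015]
    - [0,0,0.002]
    - [0,0,0.0025]
    - [0,0,0.003]
    - [0,0,0.0035]
    - [0,0,0.004]
    - [0,0,0.004]
  yaw: [0,0,0,0,0,0,0,0,0]

```text
clock: 21.9
eef_pos: [575.3, 132.9, 27.0]
eef_rot: [3.137, -0.002, 1.402]
wrist_force: [4.1, 5.8, 6.7]
finger_gap: 25.6
finger_force: 45.0
```

Call:
play_rows:
  translation:
    - [0,0,0.0007]
    - [0,0,0.0014]
    - [0,0,0.002]
    - [0,0,0.003]
    - [0,0,0.004]
    - [0,0,0.005]
    - [0,0,0.006]
    - [0,0,0.006]
  yaw: [0,0,0,0,0,0,0,0]

```text
clock: 22.9
eef_pos: [573.4, 132.9, 31.1]
eef_rot: [-3.141, -0.001, 1.402]
wrist_force: [0.8, 6.8, -5.7]
finger_gap: 25.5
finger_force: 45.0
```

```bash
python3 m.py|sed 's/np.int32//g'; python3 fit.py|tail -1
```

```text
scene0 [((204), (206), (12), (22), (103))] now [((204), (202), (6), (16), (52))]
top0 [((334), (160), (21), (6), (69)), ((308), (311), (21), (8), (86))] now [((323), (315), (7), (5), (31))]
front left corner (array([[-0.93, -3.47]], dtype=float32), np.int64(4)) rear post (array([[-0.12, -0.56]], dtype=float32), np.int64(4))
top rear posts (array([[1.2 , 0.17]], dtype=float32), np.int64(7)) (array([[1.45, 0.32]], dtype=float32), np.int64(7))
23.0 [573.3 132.9  31. ] [ 1.2  6.2 -6.5]
RED 203 209 202 218 207.75
```

Call:
play_rows:
  translation:
    - [0,0,0]
    - [0.0002,0.001,0]
    - [0.0004,0.0025,0.001]
    - [0.0007,0.004,0.003]
    - [0.0007,0.004,0.006]
    - [0.0007,0.004,0.009]
    - [0.0007,0.004,0.012]
    - [0.0007,0.004,0.014]
    - [0.0007,0.004,0.014]
  yaw: [0,0,0,0,0,0,0,0,0]
  force: 10

```text
clock: 24.12
eef_pos: [574.2, 136.2, 45.5]
eef_rot: [3.141, -0.0, 1.402]
wrist_force: [0.3, -0.2, -3.9]
finger_gap: 26.1
finger_force: 10.0
```

```bash
python3 m.py|sed 's/np.int32//g'
```

```text
scene0 [((204), (206), (12), (22), (103))] now [((204), (202), (6), (16), (54))]
top0 [((334), (160), (21), (6), (69)), ((308), (311), (21), (8), (86))] now [((350), (159), (7), (5), (26)), ((323), (315), (7), (5), (31))]
front left corner (array([[-0.99, -3.43]], dtype=float32), np.int64(4)) rear post (array([[-0.12, -0.56]], dtype=float32), np.int64(4))
top rear posts (array([[1.2 , 0.16]], dtype=float32), np.int64(7)) (array([[1.44, 0.31]], dtype=float32), np.int64(7))
24.225 [574.2 136.3  45.4] [-0.2  0.3 -2.8]
```

Call:
play_rows:
  translation:
    - [0,0,0]
    - [0,0,0]
    - [0,0,0.0015]
    - [0.001,0.006,0.003]
    - [0.0029,0.017,0.004]
    - [0.0051,0.03,0.0055]
    - [0.0076,0.045,0.007]
    - [0.0102,0.06,0.009]
    - [0.0127,0.075,0.0105]
    - [0.0153,0.09,0.012]
    - [0.0187,0.11,0.018]
    - [0.0187,0.11,0.025]
  yaw: [0,0,0,0,0,0,0,0,0,0,0,0]
  force: 60

```text
clock: 25.72
eef_pos: [592.7, 247.7, 70.4]
eef_rot: [-3.141, 0.0, 1.403]
wrist_force: [-0.4, -0.9, -5.4]
finger_gap: 25.5
finger_force: 60.0
```

```bash
python3 m.py|sed 's/np.int32//g'; python3 - <<'E'
import pickle;from h import *
t,c=pickle.load(open('last.pkl','rb'));print(s:=0)
im=t['pixels'].astype(int)
# blade pixels: bluish grey between hand and block, columns 200-330 rows 200-260
hs=cv2.cvtColor(t['pixels'],cv2.COLOR_RGB2HSV).astype(int)
m=(hs[...,1]<70)&(hs[...,2]>90)
m[:190]=0;m[270:]=0;m[:,:180]=0;m[:,340:]=0
n,l,st,ce=cv2.connectedComponentsWithStats(m.astype(np.uint8))
for i in range(1,n):
    if st[i][4]>20: print(st[i],ce[i].round(1))
E
```

```text
scene0 [((204), (206), (12), (22), (103))] now [((204), (202), (6), (16), (49))]
top0 [((334), (160), (21), (6), (69)), ((308), (311), (21), (8), (86))] now [((350), (159), (7), (5), (26)), ((323), (315), (7), (5), (30))]
front left corner (array([[-1.01, -3.44]], dtype=float32), np.int64(4)) rear post (array([[-0.08, -0.53]], dtype=float32), np.int64(4))
top rear posts (array([[1.2 , 0.17]], dtype=float32), np.int64(7)) (array([[1.43, 0.3 ]], dtype=float32), np.int64(7))
25.825 [593.1 246.4  71.1] [-0.6  0.3 -4.3]
0
[ 201  207   91   31 1113] [246.3 222.7]
[329 208  11  62 367] [335.7 247.8]
[294 215  14  39 309] [300.8 234.1]
```

Call:
play_rows:
  translation:
    - [0,0.005,0.012]
    - [-0.004,0.02,0.025]
    - [-0.012,0.045,0.035]
    - [-0.022,0.075,0.035]
    - [-0.033,0.105,0.035]
    - [-0.044,0.135,0.035]
    - [-0.055,0.165,0.035]
    - [-0.066,0.195,0.035]
    - [-0.074,0.218,0.035]
    - [-0.079,0.233,0.03]
    - [-0.079,0.233,0.02]
    - [-0.079,0.233,0.01]
  yaw: [0,0.02,0.05,0.09,0.13,0.17,0.21,0.25,0.29,0.32,0.34,0.34]

```text
clock: 27.32
eef_pos: [514.1, 478.3, 79.2]
eef_rot: [-3.141, 0.001, 1.741]
wrist_force: [-0.1, -0.9, -4.3]
finger_gap: 26.0
finger_force: 60.0
```

Call:
play_rows:
  translation:
    - [0,0,-0.008]
    - [0,0,-0.018]
    - [0,0,-0.028]
    - [0,0,-0.038]
    - [0,0,-0.043]
    - [0,0,-0.043]
    - [0,0,-0.043]
  yaw: [0,0,0,0,0,0,0]

```text
clock: 28.2
eef_pos: [514.0, 479.4, 37.8]
eef_rot: [3.141, -0.0, 1.742]
wrist_force: [0.8, -0.3, -5.1]
finger_gap: 25.3
finger_force: 60.0
```

Call:
play_rows:
  translation:
    - [0,0,0]
    - [0,0,-0.005]
    - [0,0,-0.01]
    - [0,0,-0.015]
    - [0,0,-0.02]
    - [0,0,-0.025]
    - [0,0,-0.03]
    - [0,0,-0.033]
    - [0,0,-0.034]
    - [0,0,-0.034]
    - [0,0,-0.034]
  yaw: [0,0,0,0,0,0,0,0,0,0,0]
  force: 6

```text
clock: 29.58
eef_pos: [513.9, 479.1, 3.5]
eef_rot: [3.141, 0.0, 1.742]
wrist_force: [0.4, -0.6, -4.0]
finger_gap: 26.0
finger_force: 6.0
```

Call:
play_rows:
  translation:
    - [0,0,-0.0005]
    - [0,0,-0.001]
    - [0,0,-0.0015]
    - [0,0,-0.0015]
  yaw: [0,0,0,0]

```text
clock: 30.08
eef_pos: [513.9, 479.2, 2.3]
eef_rot: [3.141, -0.0, 1.742]
wrist_force: [-1.8, -3.5, 1.4]
finger_gap: 26.0
finger_force: 6.0
```

Fz is now positive, so the bar is on the counter. I'll open the gripper and retreat upward.

Call:
play_rows:
  translation:
    - [0,0,0]
    - [0,0,0]
    - [0,0,0]
    - [0,0,0]
    - [0,0,0.02]
    - [0,0,0.06]
    - [0,0,0.11]
    - [0,0,0.16]
    - [0,0,0.16]
    - [0,0,0.16]
  yaw: [0,0,0,0,0,0,0,0,0,0]
  hand: 0.75

```text
clock: 31.32
eef_pos: [513.7, 479.1, 162.1]
eef_rot: [3.142, -0.0, 1.742]
wrist_force: [-1.1, 1.0, -0.9]
finger_gap: 70.2
finger_force: 0.0
```

```bash
python3 m.py|sed 's/np.int32//g'; python3 - <<'E'
from h import *
import pickle
s,c,T=wrist();print(s['clock'],s['eef_pos'],s['finger_gap'],s['wrist_force'])
m=cv2.inRange(cv2.cvtColor(c['pixels'],cv2.COLOR_RGB2HSV),(100,120,40),(130,255,255))
v,u=np.nonzero(m);pts=np.array([ray(c,a,b,20,T)[:2] for a,b in zip(u,v)],np.float32);print('grip wrist',cv2.minAreaRect(pts))
t,sc=pickle.load(open('last.pkl','rb'));t0=pickle.load(open('top.pkl','rb'));s0=pickle.load(open('scene.pkl','rb'))
for a,b,n in((t0,t,'top'),(s0,sc,'scene')):
    m=lambda c:cv2.inRange(cv2.cvtColor(c['pixels'],cv2.COLOR_RGB2HSV),(105,150,60),(130,255,255))
    for k in(a,b):
        x=m(k);v,u=np.nonzero(x);print(n,'blue',len(u),u.min(),u.max(),v.min(),v.max())
    df=np.abs(a['pixels'].astype(int)-b['pixels']).sum(2)>90
    nn,l,st,ce=cv2.connectedComponentsWithStats(df.astype(np.uint8))
    print([tuple(map(int,q)) for q in st[1:] if q[4]>40])
E
```

```text
scene0 [((204), (206), (12), (22), (103))] now [((204), (202), (6), (8), (32))]
top0 [((334), (160), (21), (6), (69)), ((308), (311), (21), (8), (86))] now [((350), (159), (7), (5), (27)), ((323), (315), (7), (5), (32))]
front left corner (array([[-0.79, -3.57]], dtype=float32), np.int64(5)) rear post (array([[ 0.02, -0.46]], dtype=float32), np.int64(4))
top rear posts (array([[1.11, 0.21]], dtype=float32), np.int64(7)) (array([[1.31, 0.17]], dtype=float32), np.int64(7))
31.425 [513.5 478.9 160.7] [-0.9  0.7  0.6]
31.425 [513.45684858 478.87231725 160.70638358] 70.92802059507383 [-0.93608604  0.65377486  0.56796217]
grip wrist ((510.14886474609375, 501.4902038574219), (24.57465171813965, 147.2393341064453), 9.749017715454102)
top blue 719 31 99 240 259
top blue 721 31 99 239 258
[(348, 164, 23, 6, 41), (321, 166, 27, 145, 382), (0, 181, 124, 239, 7436), (354, 200, 25, 89, 468), (347, 204, 16, 59, 362), (405, 205, 42, 89, 360), (235, 405, 78, 15, 712)]
scene blue 1141 424 498 327 383
scene blue 1139 423 497 327 383
[(246, 0, 11, 30, 176), (276, 0, 21, 34, 242), (382, 0, 78, 73, 1707), (393, 0, 10, 17, 92), (430, 0, 29, 16, 134), (451, 0, 109, 325, 17931), (379, 35, 31, 85, 1404), (476, 40, 6, 15, 49), (451, 42, 10, 11, 67), (402, 89, 34, 12, 68), (183, 109, 146, 120, 2797), (417, 120, 11, 16, 62), (456, 304, 29, 19, 131), (466, 350, 34, 35, 64)]
```

```bash
python3 fit.py|tail -1; python3 -c "
from h import *
print(manip.sign_off())"
```

```text
RED 203 209 202 218 207.66666666666666
the job is handed in; nothing more can be done
None
```

I handed the job in at about 31 s. In the last camera check the cutter stood on its upright red leg, and the bar lay flat back in its starting place, clear of the cutter and the block. The cheeses and jar had not moved.

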